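# Push the salt crock up into the carrier and bar it in

### The arm

A 6-joint arm with a two-finger parallel gripper is mounted at the origin on a cart in front of the work surface, level with it; the furniture and walls round the work are solid. World frame = base frame: x ahead of the robot, y to its left, z up, the work surface at z = 0. Lengths are in mm, angles in rad, forces in N, time in s.
With the tool pointing down it reaches from about 300 to 775 mm from the base axis. Payload 14.6 kg.
Tool frame: the origin (TCP) lies midway between the tips of the shut fingers; the grasp point (between the pads) lies 19 mm behind it; z points along the fingers, y is the line along which they close (so a half turn about z gives the same grasp; the last joint's range is limited). The gripper opens to 94 mm and grips with 3 to 60 N. Pads are 16 mm wide; open, the fingers measure 119 mm over their backs; the gripper's body (75 mm by 177 mm) begins 78 mm behind the grasp point.
Start: joints at [1.281, 0.3, 1.521, -0, 1.321, -0.067], TCP at [121.527, 536.396, 205.446] pointing down, gripper open.
Joint ranges: [-3.03, 3.03], [-0.79, 2.21], [0.23, 2.52], [-1.04, 4.18], [0, 3.07], [-2.55, 2.55]. Speed limits (rad/s): [2.22, 2.22, 2.57, 3.14, 3.14, 3.14].

### API

Orientations are given as [roll, pitch, yaw] about the fixed x, y, z axes, in that order (R = Rz(yaw) Ry(pitch) Rx(roll)).
In Python, from cell import manip, camera gives the robot as it stands.
- The arm moves only by the tool move_arm, never from a script. Its arguments are lists of equal length, an entry for each row: "dp": the shift along the world's x, y, z in mm, a list of three; "rotation": the turn, a rotation vector about the world's x, y, z in rad, a list of three; "hand": the opening, from 0 (shut) to 1 (fully open). A call has 1 to 10 rows; each row shifts and turns the commanded pose from where the row before left it; what a row does not reach is not made up. A row lasts 1/8 s, in which the tool goes at most 62.5 mm and 10.7 degrees, less where a joint would pass 70% of its speed; a pose out of reach is approached as far as the arm can. A call with a gripper value outside its range is refused whole. The fingers move at their own pace and stop on an object; "newtons" is the grip in N (left out, the last holds). Time passes only in rows, so rows that do not move let the fingers close. It gives the time, the measured TCP pose, the force, the opening and the grip force at its end, in the units of the state.
- manip.read_state(): the state, without advancing time (a new reading comes with each control period).
- camera(name): name is "side" or "top"; returns a dict with "image" (400x640x3 uint8, red, green, blue), "fx", "fy", "cx", "cy" (pixels), "R" (3x3) and "t" (3): a world point X has camera coordinates R X + t. Camera axes: x right, y down, z forward; pixel columns grow to the right and rows downward; lengths in mm; the calibration is good to about 2 mm. A picture is of the moment at which its call begins. There is no depth.
- manip.sign_off(): hands the job in; it is judged then, once.
The state is a dict: "clock": time; "joints": joint angles; "qd": joint speeds; "effort": joint torques, N m; "eef_pos": TCP position; "eef_rot": TCP orientation; "wrist_force": force on the tool from outside, world axes, zero at the start; "moment": the same for the moment, N m; "finger_gap": finger opening in mm; "finger_force": force on a finger pad.
Only numpy, scipy, OpenCV 4.12 (cv2) and the standard library are available. Lean on these libraries where they do the work, as an engineer would, in place of code of your own. Each camera call takes 0.05 s, during which the arm holds its last target. There are 200 camera calls.

### The job

Put the salt crock away in the wooden condiment carrier: slide it over the worktop and push it up the carrier's ramp, without lifting it or tipping it over, until it stands flat in the empty bay, far enough in to clear the bar. Then slide the carrier's retaining bar by its tab across the mouth of the bay until it wedges fully home, so that the crock is shut in. Do not disturb the timer, the mug or the spice jar.

Things in the scene. Friction and masses are not known exactly. Their poses are not given: they have to be found in the camera images.
- crock_center (a point): centre (half-way up) of the salt crock: round closed white stoneware pot with a flat wooden lid, no knob, 80 mm in diameter, 56 mm high, 0.35 to 0.7 kg; z axis upright. Stands loose on the worktop (centre at z = 0.028), left or right of the ramp's foot. Too wide to grasp; pushed on its side below about half its height it slides without tipping.
- carrier: wooden condiment carrier, fast on the worktop. Origin at worktop height under the centre of its open bay; x points from the ramp into the bay (away from the robot, turned by its yaw), y to its left, z up. Its floor's top is at z = 0.012, from x = -0.062 to 0.058. The bay left of the open one (y = 0.060 to 0.146) holds a lemon with its top at z = 0.080.
- ramp_foot (a point): middle of the ramp's lower edge, on the worktop at carrier x = -0.132, y = 0. The ramp is 100 mm wide (carrier y = -0.050 to 0.050), has no side walls and rises evenly to the floor's front edge at x = -0.062, z = 0.012.
- bay_floor (a point): centre of the open bay's floor, at carrier x = y = 0, z = 0.012. The bay is 100 mm wide (y = -0.050 to 0.050) between walls that start at x = -0.050, tops at z = 0.045; its back wall's face is at x = 0.050, top at z = 0.060. With its centre between x = -0.010 and 0.010 the crock is inside and clear of the bar.
- bar (a joint): slide of the retaining bar, m: 0 = open (parked before the lemon's bay), 0.118 = fully home, nose wedged in the tapered keeper at the open bay's right wall, where it stops dead. Grows as the bar moves along the carrier's -y. It tightens from about 5 N at first to 9 N at the end and stays where it is left. Below 0.013 the bay's mouth is free.
- bar_tab (a point): centre of the upright tab on the bar: 14 mm (carrier x) by 24 mm (y), from z = 0.040 (the bar's top) to 0.073; this point is at z = 0.056, carrier x = -0.055, y = 0.130 minus the joint value. The bar is 12 mm thick and reaches 66 mm from the tab's centre to its nose (-y), 64 mm to its tail. Push the tab's +y face or pinch it across its 14 mm.
- timer: mechanical kitchen timer with a round red dial, 60 mm in diameter, 48 mm high; origin at the centre of its underside. It stands loose on the other side of the ramp's foot from the crock; leave it alone
- mug: dark green mug, 92 mm across, 95 mm high, 128 mm with its handle; origin at the underside, near the middle; loose; leave it alone
- spice_jar: spice jar with a black cap, 41 mm in diameter, 105 mm high; origin at the centre of its underside; loose; leave it alone

How it is judged (in metres and radians):
On the way, in this order (a step that is already met when the one before it is completed fails the run):
1. the crock stands flat on the floor of the open bay, with the bar still open (x of crock_center in the frame of carrier between -0.0115 and 0.0125 m and y of crock_center in the frame of carrier between -0.0125 and 0.0125 m and height (world z) of crock_center between 0.036 and 0.0445 m and angle between crock_center's own z axis and vertical below 0.06 rad and value of joint bar below 0.04 m), for 0.2 s.
2. the bar is fully home behind it (value of joint bar above 0.112 m), for 0.2 s.
At the end, for the whole second after the job is handed in: The crock stands upright (within 0.06 rad), at rest, on the floor of the open bay, its centre within about 12 mm of the bay's centre in both directions, and the bar is within 6 mm of fully home (joint above 0.112) (x of crock_center in the frame of carrier between -0.0115 and 0.0125 m and y of crock_center in the frame of carrier between -0.0125 and 0.0125 m and height (world z) of crock_center between 0.036 and 0.0445 m and angle between crock_center's own z axis and vertical below 0.06 rad and linear speed of crock below 0.01 m/s and value of joint bar above 0.112 m); the robot touches nothing.
It fails at once if the crock is lifted clear of the worktop, ramp or floor (its centre above z = 0.062) (height (world z) of crock_center above 0.062 m).
It fails at once if the crock is tipped by more than 0.5 rad (angle between crock_center's own z axis and vertical above 0.5 rad).
It fails at once if the timer is moved by more than 25 mm or knocked over (distance of timer from where it was at the start of the episode above 0.025 m or angle between timer's own z axis and vertical above 0.4 rad).
It fails at once if the mug is moved by more than 25 mm or knocked over (distance of mug from where it was at the start of the episode above 0.025 m or angle between mug's own z axis and vertical above 0.4 rad).
It fails at once if the spice jar is moved by more than 25 mm or knocked over (distance of spice_jar from where it was at the start of the episode above 0.025 m or angle between spice_jar's own z axis and vertical above 0.4 rad).
It also fails if it takes over 64 s, if anything falls off the work surface, if the arm or the gripper's body presses on something with over 40 N, if the wrist force passes 120 N, or if a joint passes its speed limit or range.

## Working session

There is one attempt and no reset: what is moved stays moved. The work goes in short steps, Python scripts to look and compute and a tool call to move; the robot and the scene stay as the last step left them, time stands still between calls to the robot, and variables do not carry over. Pictures are saved under pics/ and viewed, at most 14 in all, crops included, and the job is handed in when it is done.

Besides the shell and the picture viewer there is one more tool, called after "Call:" as name(argument=value, ...) on one line, values as JSON. move_arm: Moves the arm, as the interface text tells. Its arguments: {"type":"object","properties":{"dp":{"type":"array","items":{"type":"array","items":{"type":"number"}}},"rotation":{"type":"array","items":{"type":"array","items":{"type":"number"}}},"hand":{"type":"array","items":{"type":"number"}},"newtons":{"type":"number"}},"required":["dp","rotation","hand"]}

```bash
ls; mkdir -p pics; python3 - <<'E'
from cell import manip,camera
import cv2,json
for n in("top","side"):
    c=camera(n); cv2.imwrite(f"pics/{n}0.png",c["image"][:,:,::-1]); print(n,c["fx"],c["cx"],c["cy"],c["R"],c["t"])
print(manip.read_state())
E
```

```text
pics
top 465.5550903468927 313.0734323245736 202.33230436982626 [[-0.01110588 -0.99981636 -0.01561721]
 [-0.99290079  0.01287608 -0.11824647]
 [ 0.11842584  0.0141931  -0.99286146]] [223.21960045 581.96661123 975.19384196]
side 463.70285035716734 319.5502943191386 195.85057802683224 [[-0.94276719 -0.33284763  0.020062  ]
 [-0.1923306   0.49364261 -0.84813083]
 [ 0.27239488 -0.80344846 -0.52940684]] [ 589.48988691   67.28025066 1093.02316647]
{'clock': 0.1, 'joints': array([ 1.28136262e+00,  3.00392204e-01,  1.52155231e+00, -5.12112783e-06,
        1.32064943e+00, -6.66103939e-02]), 'qd': array([ 0.00049308, -0.00154382,  0.00043319, -0.00045915,  0.00015992,
        0.0009126 ]), 'effort': array([ 1.66350219e-03, -5.32652414e+01, -3.53278327e+01,  7.09709153e-02,
        2.36094289e-02, -3.73308740e-05]), 'eef_pos': array([121.48338657, 536.17347572, 204.94176317]), 'eef_rot': array([-3.14059326e+00, -6.16974540e-05,  2.91877058e+00]), 'wrist_force': array([ 0.2393368 , -0.54302814,  0.17895204]), 'moment': array([ 0.03996973, -0.0546666 ,  0.01362135]), 'finger_force': 0.0, 'finger_gap': 93.91430240865752}
```

View pics/top0.png

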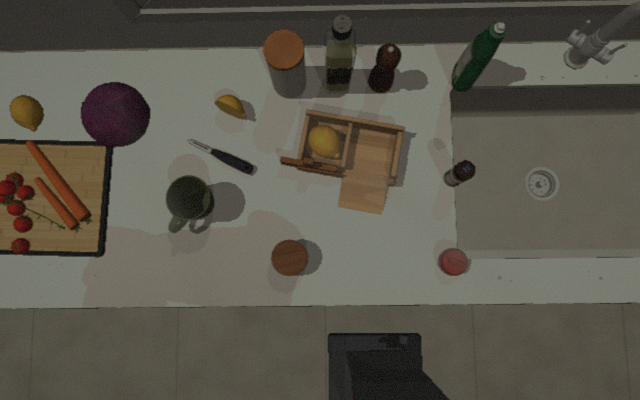

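View pics/side0.png

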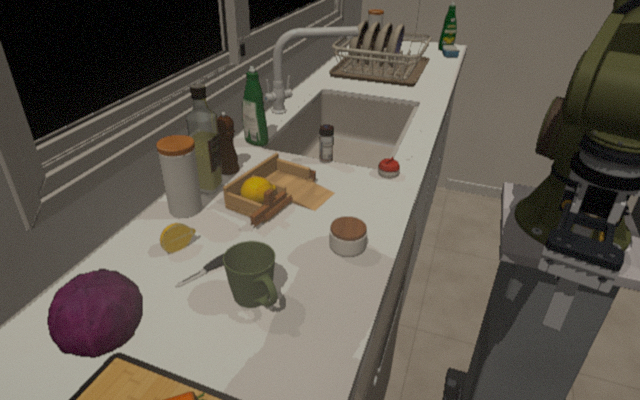

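The top view shows the crock lid at (290,258), timer (454,262), spice jar (460,172), mug (190,200), and the carrier spanning cols 280–405, rows 112–213. The side view shows the same items, with the crock at (348,236). I'll enlarge the carrier to get corners.

```bash
cat > h.py <<'E'
import numpy as np,cv2
from cell import manip,camera
def ray(c,u,v,z):
    R=np.array(c["R"]);t=np.array(c["t"]);o=-R.T@t
    d=R.T@np.array([(u-c["cx"])/c["fx"],(v-c["cy"])/c["fy"],1]); return o+d*(z-o[2])/d[2]
def proj(c,X):
    p=np.array(c["R"])@np.array(X)+c["t"]; return c["fx"]*p[0]/p[2]+c["cx"],c["fy"]*p[1]/p[2]+c["cy"]
E
python3 - <<'E'
from h import *
c=camera("top"); im=c["image"][:,:,::-1].copy()
a=np.clip(im[100:290,270:420].astype(float)*1.7,0,255).astype('uint8')
b=np.clip(im[105:220,270:412].astype(float)*1.8,0,255).astype('uint8')
cv2.imwrite("pics/b.png",cv2.resize(b,None,fx=5,fy=5,interpolation=cv2.INTER_CUBIC))
hsv=cv2.cvtColor(im,cv2.COLOR_BGR2HSV)
for n,(u0,v0,u1,v1),z in(("crock",(262,230,325,290),56),("timer",(430,240,475,285),40)):
    s=hsv[v0:v1,u0:u1]; m=((s[...,1]>90)&((s[...,0]<20)|(s[...,0]>170))).astype('uint8')
    k=max(cv2.findContours(m,0,2)[0],key=cv2.contourArea); (x,y),r=cv2.minEnclosingCircle(k); M=cv2.moments(k)
    x=M['m10']/M['m00'];y=M['m01']/M['m00']
    print(n,x+u0,y+v0,r,cv2.contourArea(k),ray(c,x+u0,y+v0,z), 2*r*(975-z)/465)
for p in ((290,305),(400,305)): print(ray(c,*p,0))
E
```

```text
crock 288.94649122807016 257.38631578947366 17.951507568359375 950.0 [466.37845128 267.93112467  56.        ] 70.95671163579469
timer 453.03644266131727 262.2169842861919 13.571212768554688 498.5 [452.34804076 -79.44898176  40.        ] 54.576705112252185
[362.64358212 269.89170636   0.        ]
[360.34053667  29.09383713   0.        ]
```

View pics/b.png

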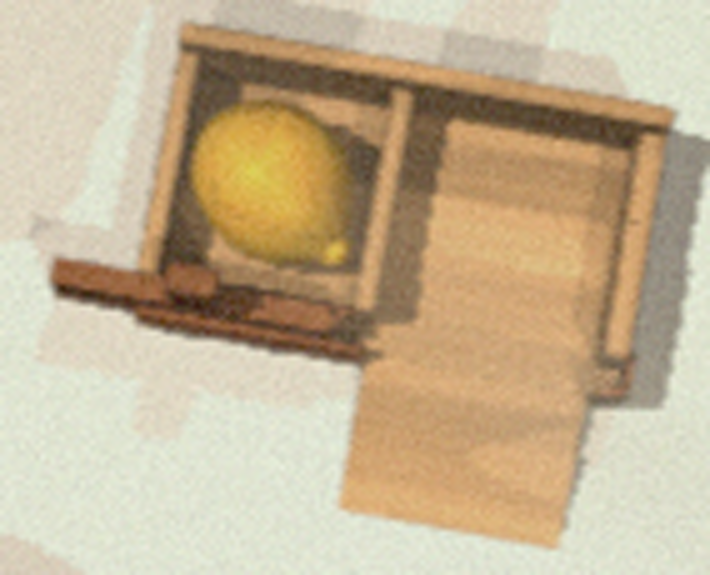

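The crop shows ramp-foot corners at full-image (338.2,206.3) and (381.3,214.2), the back wall's outer top corners at (306.4,109.8) and (404.8,127.2), and the tab at about (308,161).

```bash
python3 - <<'E'
from h import *
c=camera("top"); s=camera("side")
f=lambda x,y,z:ray(c,270+x/5-.4,105+y/5-.4,z)
fl,fr=f(341,507,0),f(557,546,0); tl,tr=f(364,362,12),f(583,397,12)
bl,br=f(183,25,60),f(675,112,60)
for n,p,q in(("foot",fl,fr),("top",tl,tr),("back",bl,br)):
    d=p-q; print(n,p,q,np.linalg.norm(d),"yaw",np.arctan2(-d[0],d[1]))
yw=np.mean([np.arctan2(-(p-q)[0],(p-q)[1]) for p,q in((fl,fr),(bl,br))]); print(yw)
ex=np.array([np.cos(yw),np.sin(yw),0]);ey=np.array([-ex[1],ex[0],0])
O=(fl+fr)/2+132*ex; O2=(tl+tr)/2+62*ex; print("origin",O,O2)
for n,p in (("tabtop",f(190,268,73)),("rwall front inner",f(608,358,45)),("rw front outer",f(630,362,45)),("bl",bl),("br",br),("div front",f(368,308,45)),("rback in",f(640,128,60)),("fl",fl),("tl",tl),("tr",tr),("nose tip",f(365,352,30))):
    print(n,(p-O)@ex,(p-O)@ey)
# drawn check on side
im=s["image"][:,:,::-1].copy(); im=np.clip(im*1.6,0,255).astype('uint8')
P=lambda x,y,z:tuple(int(round(v*1)) for v in proj(s,O*[1,1,0]+x*ex+y*ey+[0,0,z]))
x0,y0=190,120
big=cv2.resize(im[120:270,190:400],None,fx=3.7,fy=3.7,interpolation=cv2.INTER_CUBIC)
for X in((-132,50,0),(-132,-50,0),(-62,-50,12),(50,-50,60),(50,50,60),(-50,-50,45),(-55,130,73)):
    u,v=proj(s,O*[1,1,0]+X[0]*ex+X[1]*ey+[0,0,X[2]]); cv2.circle(big,(int((u-190)*3.7),int((v-120)*3.7)),3,(255,0,0),-1)
for a in np.arange(0,6.28,.2):
    for z in(0,56):
        u,v=proj(s,[466.4+40*np.cos(a),267.9+40*np.sin(a),z]); cv2.circle(big,(int((u-190)*3.7),int((v-120)*3.7)),2,(0,255,0),-1)
cv2.imwrite("pics/s1.png",big)
E
```

```text
foot [579.91801072 161.24506584   0.        ] [561.10472082  64.88520027   0.        ] 98.17924205401033 yaw -0.19281437274034938
top [643.7321167 150.2944255  12.       ] [626.56103621  53.00410833  12.        ] 98.79398676127006 yaw -0.17469413858402116
back [784.92822497 228.54570585  60.        ] [742.79058226  16.68774379  60.        ] 216.00781704124898 yaw -0.19633353068094117
-0.1945739517106453
origin [700.02054351  87.54312528   0.        ] [695.97664479  89.6616572   12.        ]
tabtop -51.86680643311714 131.12298253251427
rwall front inner -52.63098801759305 -52.21692297474808
rw front outer -52.65592591361428 -61.83578502645258
bl 56.04284130967918 154.75865738425134
br 55.66275869352406 -61.24882526422216
div front -49.59261111399819 53.65240131507214
rback in 45.99393687793982 -47.580453742431935
fl -132.0863770202467 49.08954503339138
tl -67.35914427716604 50.68390626235382
tr -65.39526764457123 -48.090559105766246
nose tip -66.13656490776391 51.31213625918906
```

View pics/s1.png

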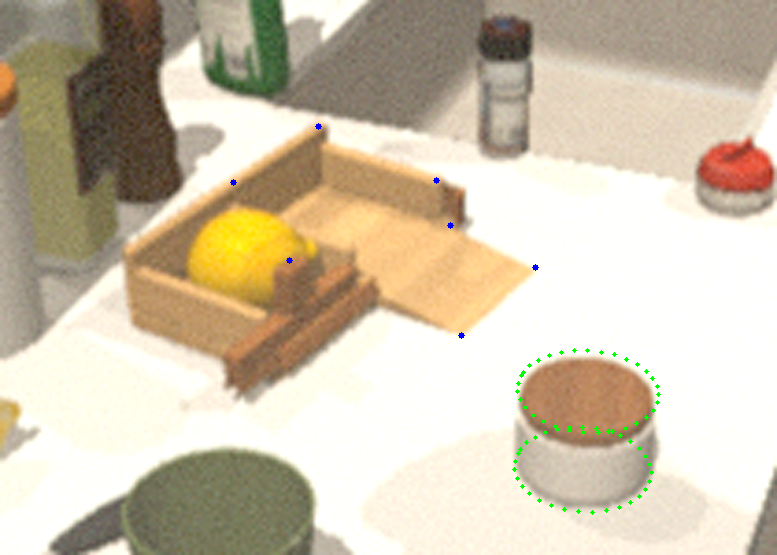

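The projected carrier points land on its corners: origin ≈ (699, 88), yaw ≈ −0.195. The crock is near (466,268), i.e. carrier (−263,+132). I'll push it in two stages with half-open fingers as a cradle: along −y_c first, then up the ramp.

Call:
move_arm(dp=[[35.7, -20.5, 0], [35.7, -20.5, 0], [35.7, -20.5, 0], [35.7, -20.5, 0], [35.7, -20.5, 0], [35.7, -20.5, 0], [35.7, -20.5, 0], [35.7, -20.5, 0], [35.7, -20.5, 0], [35.7, -20.5, 0]], rotation=[[0, 0, -0.154], [0, 0, -0.154], [0, 0, -0.154], [0, 0, -0.154], [0, 0, -0.154], [0, 0, -0.154], [0, 0, -0.154], [0, 0, -0.154], [0, 0, -0.154], [0, 0, -0.154]], hand=[0.53, 0.53, 0.53, 0.53, 0.53, 0.53, 0.53, 0.53, 0.53, 0.53])

```text
clock: 1.5
eef_pos: [479.6, 330.6, 205.4]
eef_rot: [-3.141, 0.0, 1.374]
wrist_force: [0.1, 0.5, 0.3]
finger_gap: 49.6
finger_force: 0.0
```

Call:
move_arm(dp=[[0, 0, -40], [0, 0, -40], [0, 0, -40], [0, 0, -40], [0, 0, -27], [0, 0, 0]], rotation=[[-0.098, 0.019, 0], [-0.098, 0.019, 0], [0, 0, 0], [0, 0, 0], [0, 0, 0], [0, 0, 0]], hand=[0.53, 0.53, 0.53, 0.53, 0.53, 0.53])

```text
clock: 2.25
eef_pos: [477.6, 330.7, 16.7]
eef_rot: [-3.139, 0.202, 1.379]
wrist_force: [1.4, -1.2, 0.0]
finger_gap: 49.9
finger_force: 0.0
```

```bash
cat >> h.py <<'E'
O=np.array([699.,88,0]);yw=-.195
ex=np.array([np.cos(yw),np.sin(yw),0]);ey=np.array([-ex[1],ex[0],0])
def toC(p): p=np.array(p)-O; return np.round([p@ex,p@ey,p[2]],1)
def snap(n,name=None):
    c=camera(n)
    if name: cv2.imwrite(f"pics/{name}.png",np.clip(c["image"][:,:,::-1]*1.5,0,255).astype('uint8'))
    return c
E
python3 -c "
from h import *
snap('top','t2');print(toC(manip.read_state()['eef_pos']))"
```

```text
[-263.6  195.9   18.4]
```

View pics/t2.png

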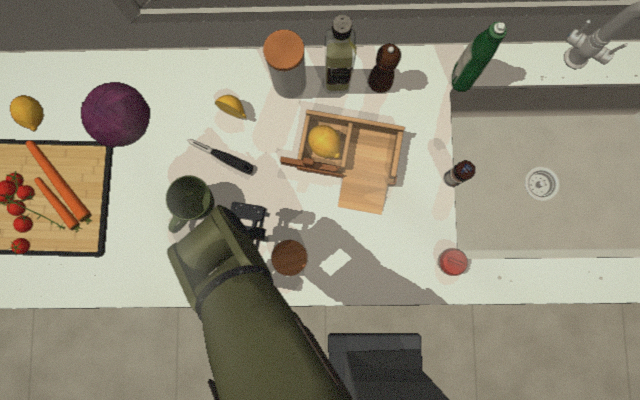

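The image shows the gripper at (258,240), left of the crock at (290,258), with clear space all round. I'll push along −y_c.

Call:
move_arm(dp=[[-2.9, -14.7, 0], [-2.9, -14.7, 0], [-1.9, -9.8, 0], [-1.9, -9.8, 0], [-2.4, -12.3, 0], [-2.4, -12.3, 0], [-2.4, -12.3, 0], [-2.4, -12.3, 0], [-2.4, -12.3, 0], [-2.4, -12.3, 0]], rotation=[[0, 0, 0], [0, 0, 0], [0, 0, 0], [0, 0, 0], [0, 0, 0], [0, 0, 0], [0, 0, 0], [0, 0, 0], [0, 0, 0], [0, 0, 0]], hand=[0.53, 0.53, 0.53, 0.53, 0.53, 0.53, 0.53, 0.53, 0.53, 0.53])

```text
clock: 3.55
eef_pos: [455.0, 208.5, 19.2]
eef_rot: [3.14, 0.198, 1.379]
wrist_force: [1.4, 6.2, 4.5]
finger_gap: 49.6
finger_force: 3.0
```

Call:
move_arm(dp=[[-2.4, -12.3, 0], [-1.9, -9.8, 0], [-1.4, -6.9, 0], [-0.6, -3, 0], [0, 0, 0]], rotation=[[0, 0, 0], [0, 0, 0], [0, 0, 0], [0, 0, 0], [0, 0, 0]], hand=[0.53, 0.53, 0.53, 0.53, 0.53])

```text
clock: 4.18
eef_pos: [448.5, 176.4, 18.9]
eef_rot: [3.141, 0.199, 1.378]
wrist_force: [1.8, 2.1, 3.4]
finger_gap: 49.8
finger_force: 1.8
```

```bash
cat >> h.py <<'E'
def crock(c,win,z=56,lo=60):
    # lid: brown, hue<20
    u0,v0,u1,v1=win; im=cv2.GaussianBlur(c["image"][:,:,::-1].copy(),(3,3),0); s=cv2.cvtColor(im,cv2.COLOR_BGR2HSV)[v0:v1,u0:u1]
    m=((s[...,1]>90)&(s[...,2]>lo)&(s[...,0]<20)).astype('uint8')
    k=max(cv2.findContours(m,0,2)[0],key=cv2.contourArea); (u,v),r=cv2.minEnclosingCircle(k); M=cv2.moments(k)
    p=ray(c,M['m10']/M['m00']+u0,M['m01']/M['m00']+v0,z); print("area",cv2.contourArea(k),"r",r,"uv",M['m10']/M['m00']+u0,M['m01']/M['m00']+v0,p,toC(p)); return p
E
python3 -c "
from h import *
print(toC(manip.read_state()['eef_pos']))
c=snap('top','t3'); crock(c,(300,220,400,310))
crock(c,(300,220,400,310),lo=40)"
```

```text
[-262.9   38.2   18.9]
area 30.0 r 7.905794143676758 uv 360.9666666666667 277.65555555555557 [422.70898038 117.74865444  56.        ] [-276.8  -24.4   56. ]
area 537.0 r 17.7342472076416 uv 356.94165114835505 266.3590937306021 [446.14826981 125.61541408  56.        ] [-255.3  -12.1   56. ]
```

View pics/t3.png

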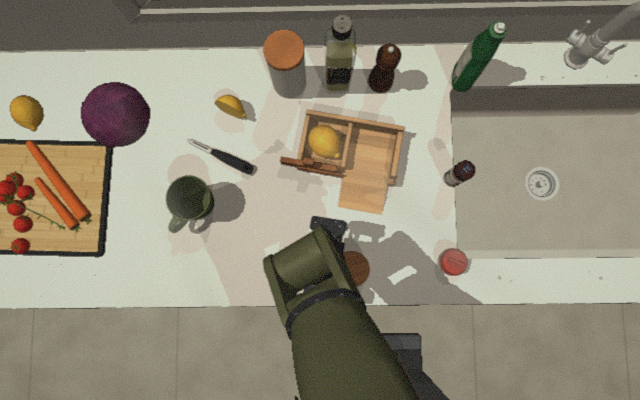

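The crock lid, partly hidden by the wrist, is at about (353,267), in front of the ramp. I'll retreat, lift and swing round behind it.

Call:
move_arm(dp=[[2.6, 13, 0], [2.6, 13, 0], [2.6, 13, 0], [0, 0, 45], [0, 0, 45], [0, 0, 45]], rotation=[[0, 0, 0], [0, 0, 0], [0, 0, 0], [0, 0, 0], [0.098, -0.019, 0], [0.098, -0.019, 0]], hand=[0.53, 0.53, 0.53, 0.53, 0.53, 0.53])

```text
clock: 4.97
eef_pos: [455.9, 216.5, 154.8]
eef_rot: [-3.141, -0.003, 1.38]
wrist_force: [0.5, 0.1, 0.6]
finger_gap: 49.9
finger_force: 0.0
```

Call:
move_arm(dp=[[-9.2, -7, 0], [-9.2, -7, 0], [-9.2, -7, 0], [-9.2, -7, 0], [-9.2, -7, 0], [-9.2, -7, 0], [-9.2, -7, 0], [-9.2, -7, 0], [-9.2, -7, 0], [0, 0, 0]], rotation=[[0, 0, 0.1746], [0, 0, 0.1746], [0, 0, 0.1746], [0, 0, 0.1746], [0, 0, 0.1746], [0, 0, 0.1746], [0, 0, 0.1746], [0, 0, 0.1746], [0, 0, 0.1746], [0, 0, 0]], hand=[0.53, 0.53, 0.53, 0.53, 0.53, 0.53, 0.53, 0.53, 0.53, 0.53])

```text
clock: 6.22
eef_pos: [373.1, 152.9, 153.6]
eef_rot: [-3.142, -0.0, 2.949]
wrist_force: [-1.0, 0.1, -0.5]
finger_gap: 49.0
finger_force: 0.0
```

```bash
python3 -c "
from h import *
print(toC(manip.read_state()['eef_pos']))
c=snap('top','t4'); crock(c,(325,235,400,310),lo=40)
s=snap('side','s4')
cv2.imwrite('pics/m4.png',cv2.resize(np.hstack([cv2.imread('pics/t4.png')[150:310,260:480],cv2.imread('pics/s4.png')[130:290,230:450]]),None,fx=1.8,fy=1.8))"
```

```text
[-332.3    0.5  153.6]
area 959.5 r 18.057451248168945 uv 351.28990793816223 268.7731457356262 [441.27374905 137.53197444  56.        ] [-262.4   -1.3   56. ]
```

View pics/m4.png

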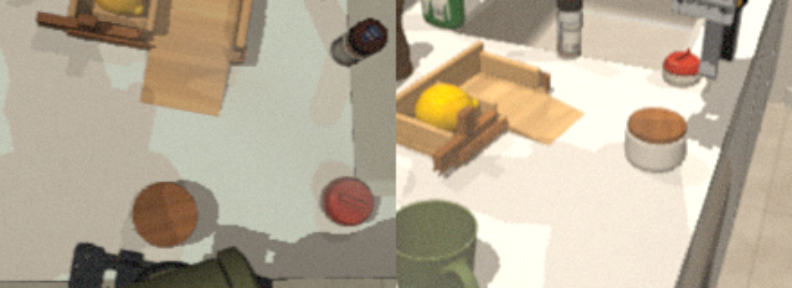

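The crock is upright at carrier (−262,−1), and the gripper is behind it at (−332,0). Next I tilt the tips forward, descend, and push up the ramp.

Call:
move_arm(dp=[[0, 0, -40], [0, 0, -40], [0, 0, -40], [0, 0, -12.5], [0, 0, 0]], rotation=[[-0.029, -0.147, 0], [-0.029, -0.147, 0], [0, 0, 0], [0, 0, 0], [0, 0, 0]], hand=[0.53, 0.53, 0.53, 0.53, 0.53])

```text
clock: 6.95
eef_pos: [373.6, 152.7, 21.0]
eef_rot: [-3.14, 0.299, 2.949]
wrist_force: [0.5, 0.4, -0.3]
finger_gap: 49.7
finger_force: 0.0
```

Call:
move_arm(dp=[[11.8, -2.3, 0], [11.8, -2.3, 0], [11.8, -2.3, 0], [11.8, -2.3, 0], [11.8, -2.3, 0], [11.8, -2.3, 0], [11.8, -2.3, 0], [11.8, -2.3, 0], [11.8, -2.3, 0], [11.8, -2.3, 0]], rotation=[[0, 0, 0], [0, 0, 0], [0, 0, 0], [0, 0, 0], [0, 0, 0], [0, 0, 0], [0, 0, 0], [0, 0, 0], [0, 0, 0], [0, 0, 0]], hand=[0.53, 0.53, 0.53, 0.53, 0.53, 0.53, 0.53, 0.53, 0.53, 0.53])

```text
clock: 8.2
eef_pos: [491.8, 129.3, 21.1]
eef_rot: [-3.14, 0.299, 2.95]
wrist_force: [-6.8, 1.2, 5.6]
finger_gap: 50.0
finger_force: 3.4
```

```bash
python3 -c "
from h import *
print(toC(manip.read_state()['eef_pos']))
c=snap('top','t5'); s=snap('side','s5')
crock(c,(325,205,400,270),lo=40)
cv2.imwrite('pics/m5.png',cv2.resize(np.hstack([cv2.imread('pics/t5.png')[150:310,260:480],cv2.imread('pics/s5.png')[130:290,230:450]]),None,fx=1.8,fy=1.8))"
```

```text
[-211.2    0.3   21.1]
area 1137.5 r 25.635515213012695 uv 359.5575091575092 223.51472527472527 [535.8651053  118.09356305  56.        ] [-165.9   -2.1   56. ]
```

View pics/m5.png

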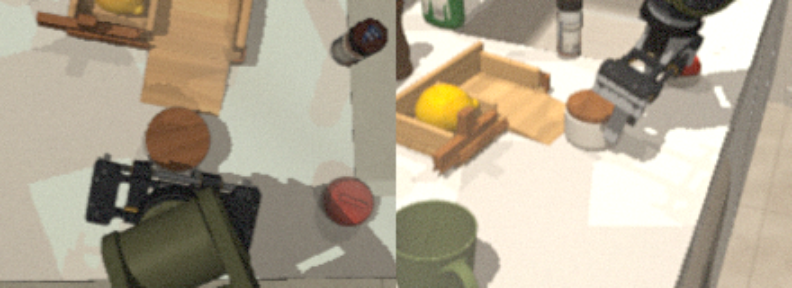

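The crock sits in the finger cradle at the ramp foot, centred on it. I'll carry on up the ramp.

Call:
move_arm(dp=[[9.8, -1.9, 0], [9.8, -1.9, 0], [9.8, -1.9, 0], [9.8, -1.9, 0], [9.8, -1.9, 0], [9.8, -1.9, 0], [9.8, -1.9, 0], [9.8, -1.9, 0], [9.8, -1.9, 0], [9.8, -1.9, 0]], rotation=[[0, 0, 0], [0, 0, 0], [0, 0, 0], [0, 0, 0], [0, 0, 0], [0, 0, 0], [0, 0, 0], [0, 0, 0], [0, 0, 0], [0, 0, 0]], hand=[0.53, 0.53, 0.53, 0.53, 0.53, 0.53, 0.53, 0.53, 0.53, 0.53])

```text
clock: 9.55
eef_pos: [588.9, 110.6, 20.8]
eef_rot: [-3.14, 0.298, 2.95]
wrist_force: [-12.0, 2.7, 7.4]
finger_gap: 50.1
finger_force: 5.7
```

```bash
python3 -c "
from h import *
print(toC(manip.read_state()['eef_pos']))
c=snap('top','t6'); s=snap('side','s6')
crock(c,(325,160,400,270),lo=40)
cv2.imwrite('pics/m6.png',cv2.resize(np.hstack([cv2.imread('pics/t6.png')[100:260,270:450],cv2.imread('pics/s6.png')[110:270,220:400]]),None,fx=2.1,fy=2.1))"
```

```text
[-112.4    0.8   20.8]
area 1753.0 r 36.70651626586914 uv 362.82563224947705 174.43972238068073 [641.0310243  108.69453156  56.        ] [-60.9   9.1  56. ]
```

View pics/m6.png

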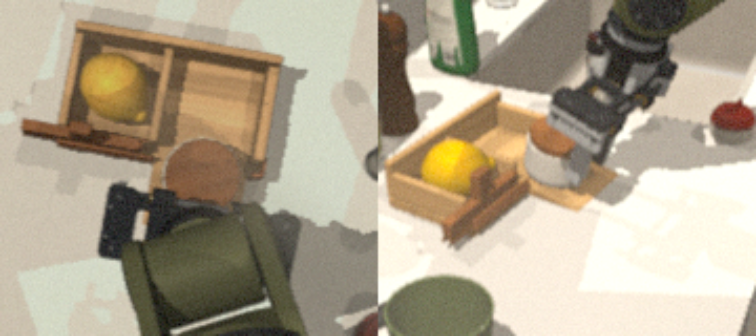

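The crock is on the ramp, tilted by the ramp's slope and lined up with the bay. The bar is still open, so I'll push it in slowly.

Call:
move_arm(dp=[[8.8, -1.9, 0], [8.8, -1.9, 0], [8.8, -1.9, 0], [8.8, -1.9, 0], [8.8, -1.8, 0], [6.9, -1.4, 0], [6.9, -1.4, 0], [6.9, -1.4, 0], [3.9, -0.8, 0], [0, 0, 0]], rotation=[[0, 0, 0], [0, 0, 0], [0, 0, 0], [0, 0, 0], [0, 0, 0], [0, 0, 0], [0, 0, 0], [0, 0, 0], [0, 0, 0], [0, 0, 0]], hand=[0.53, 0.53, 0.53, 0.53, 0.53, 0.53, 0.53, 0.53, 0.53, 0.53])

```text
clock: 10.9
eef_pos: [658.2, 96.1, 21.1]
eef_rot: [-3.141, 0.3, 2.95]
wrist_force: [-0.6, -0.6, -0.4]
finger_gap: 49.8
finger_force: 0.2
```

```bash
python3 -c "
from h import *
print(toC(manip.read_state()['eef_pos']), manip.read_state()['wrist_force'])
c=snap('top','t7'); s=snap('side','s7')
cv2.imwrite('pics/m7.png',cv2.resize(np.hstack([cv2.imread('pics/t7.png')[80:220,270:420],cv2.imread('pics/s7.png')[110:250,220:370]]),None,fx=2.6,fy=2.6,interpolation=2))"
```

```text
[-41.6   0.1  21.1] [-0.59058382 -0.55090075 -0.43770933]
```

View pics/m7.png

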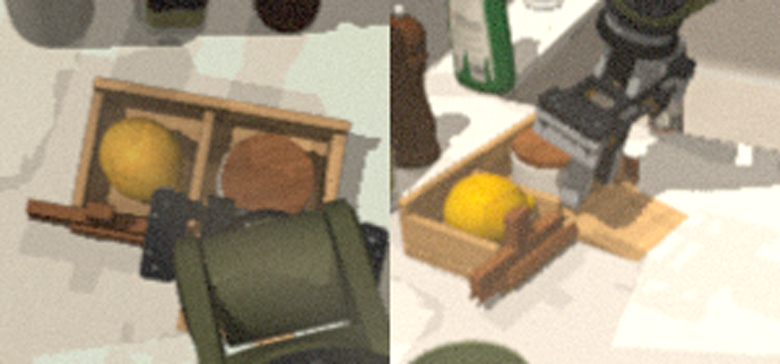

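The crock appears flat in the bay, with its lid at about (372,147) in the full top image. I'll retreat, rise, shut the fingers and move clear to measure.

Call:
move_arm(dp=[[-9.8, 1.9, 0], [-14.7, 2.9, 0], [-14.7, 2.9, 15], [0, 0, 45], [0, 0, 45], [0, 0, 20], [-20, 40, 0], [-20, 40, 0], [-10, 40, 0], [0, 0, 0]], rotation=[[0, 0, 0], [0, 0, 0], [0, 0, 0], [0, 0, 0], [0.029, 0.147, 0], [0.029, 0.147, 0], [0, 0, 0], [0, 0, 0], [0, 0, 0], [0, 0, 0]], hand=[0.53, 0.53, 0.53, 0.53, 0.53, 0.53, 0, 0, 0, 0])

```text
clock: 12.25
eef_pos: [567.4, 226.1, 145.1]
eef_rot: [-3.141, 0.003, 2.953]
wrist_force: [-0.6, 0.4, -0.4]
finger_gap: 13.4
finger_force: 0.0
```

```bash
python3 -c "
from h import *
print(toC(manip.read_state()['eef_pos']), manip.read_state()['finger_gap'])
c=snap('top','t8'); s=snap('side','s8')
for i in((335,125,400,180),): crock(c,i,z=68,lo=40)
cv2.imwrite('pics/m8.png',cv2.resize(np.hstack([cv2.imread('pics/t8.png')[100:220,265:415],cv2.imread('pics/s8.png')[120:240,220:370]]),None,fx=2.6,fy=2.6,interpolation=2))"
```

```text
[-155.8  110.   145.1] 13.37617575706303
area 3101.0 r 40.433013916015625 uv 368.7887240675051 150.50628829409868 [690.35855449  95.93458791  68.        ] [-10.    6.1  68. ]
```

View pics/m8.png

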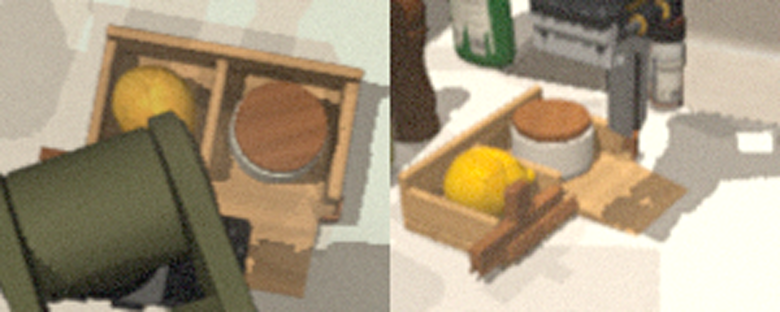

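The crock stands flat in the open bay, with its lid centred near (373.8,149.2) in the top image. I'll refine its position before closing the bar.

```bash
python3 -c "
from h import *
c=snap('top'); im=cv2.resize(c['image'][120:185,340:405],None,fx=8,fy=8,interpolation=2)
for ch in(0,1,2):
  g=cv2.GaussianBlur(im[...,ch],(15,15),0)
  h=cv2.HoughCircles(g,3,1.5,20,param1=60,param2=20,minRadius=125,maxRadius=160)
  for u,v,r in h[0][:3]:
    u=u/8+340-.4;v=v/8+120-.4; print(ch,u,v,r/8,toC(ray(c,u,v,68)))
s=snap('side'); print(proj(s,O+[0,0,68]),proj(s,O-5*ex+[0,0,68]))
cc=s['image'][:,:,::-1][150:185,255:310]; q=cv2.cvtColor(cc.copy(),cv2.COLOR_BGR2HSV); m=((q[...,1]>110)&(q[...,0]<14)).astype('uint8'); k=max(cv2.findContours(m,0,2)[0],key=cv2.contourArea); print(cv2.contourArea(k),cv2.fitEllipse(k))
(u,v)=cv2.fitEllipse(k)[0]; print(u+255,v+150,toC(ray(s,u+255,v+150,68)))
"
```

```text
Traceback (most recent call last):
TypeError: 'NoneType' object is not subscriptable
```

```bash
python3 -c "
from h import *
c=snap('top'); s=snap('side')
for n,cam,(u0,v0,u1,v1) in(('top',c,(350,128,394,172)),('side',s,(262,152,305,180))):
  q=cv2.cvtColor(cv2.GaussianBlur(cam['image'][v0:v1,u0:u1,::-1].copy(),(3,3),0),cv2.COLOR_BGR2HSV)
  for hm in(11,12,13):
    m=((q[...,1]>100)&(q[...,0]<hm)).astype('uint8'); m=cv2.morphologyEx(m,cv2.MORPH_OPEN,np.ones((5,5),'uint8'))
    k=max(cv2.findContours(m,0,2)[0],key=cv2.contourArea); e=cv2.fitEllipse(cv2.convexHull(k)); u,v=e[0]
    print(n,hm,cv2.contourArea(k),u+u0,v+v0,e[1],toC(ray(cam,u+u0,v+v0,68)))
"
```

```text
Traceback (most recent call last):
ValueError: max() iterable argument is empty
```

```bash
python3 -c "
from h import *
c=snap('top'); s=snap('side')
for n,cam,(u0,v0,u1,v1) in(('top',c,(350,126,396,172)),('side',s,(262,152,305,180))):
  q=cv2.cvtColor(cv2.GaussianBlur(cam['image'][v0:v1,u0:u1,::-1].copy(),(5,5),0),cv2.COLOR_BGR2LAB).astype(int)
  r=(q.shape[0]//2 if n=='top' else 9); print(n,[tuple(x) for x in q[r,::4]])
  # colour distance from lid centre colour
  d=np.abs(q[...,1:]-q[r,q.shape[1]//2,1:]).sum(2)
  for T in(4,5,7):
    m=cv2.morphologyEx((d<=T).astype('uint8'),cv2.MORPH_OPEN,np.ones((5,5),'uint8'))
    k=max(cv2.findContours(m,0,2)[0],key=cv2.contourArea); u,v=(e:=cv2.fitEllipse(cv2.convexHull(k)))[0]
    print(n,T,cv2.contourArea(k),u+u0,v+v0,e[1],toC(ray(cam,u+u0,v+v0,68)))
"
```

```text
top [(np.int64(71), np.int64(132), np.int64(141)), (np.int64(91), np.int64(132), np.int64(138)), (np.int64(82), np.int64(138), np.int64(147)), (np.int64(82), np.int64(139), np.int64(147)), (np.int64(83), np.int64(139), np.int64(147)), (np.int64(84), np.int64(139), np.int64(147)), (np.int64(85), np.int64(139), np.int64(148)), (np.int64(83), np.int64(140), np.int64(148)), (np.int64(82), np.int64(139), np.int64(147)), (np.int64(80), np.int64(140), np.int64(148)), (np.int64(69), np.int64(136), np.int64(143)), (np.int64(58), np.int64(131), np.int64(140))]
top 4 817.0 372.6557331085205 146.98914909362793 (33.140750885009766, 33.838199615478516) [-1.  -0.7 68. ]
top 5 849.5 372.71949005126953 146.7371826171875 (33.88600158691406, 34.97502136230469) [-0.4 -0.7 68. ]
top 7 900.5 372.78122901916504 146.58462142944336 (34.97998046875, 35.75709533691406) [-0.1 -0.8 68. ]
side [(np.int64(150), np.int64(132), np.int64(145)), (np.int64(113), np.int64(134), np.int64(150)), (np.int64(94), np.int64(139), np.int64(151)), (np.int64(99), np.int64(141), np.int64(154)), (np.int64(97), np.int64(141), np.int64(153)), (np.int64(103), np.int64(141), np.int64(156)), (np.int64(102), np.int64(142), np.int64(155)), (np.int64(104), np.int64(142), np.int64(154)), (np.int64(120), np.int64(136), np.int64(146)), (np.int64(158), np.int64(129), np.int64(135)), (np.int64(162), np.int64(128), np.int64(135))]
side 4 207.5 281.9489345550537 164.82982730865479 (11.611339569091797, 26.190807342529297) [-4.9  3.6 68. ]
side 5 220.0 281.4633140563965 164.90005779266357 (12.357569694519043, 26.532623291015625) [-4.1  4.5 68. ]
side 7 253.5 281.26528549194336 164.91571617126465 (13.16482162475586, 26.984067916870117) [-3.7  4.9 68. ]
```

The crock measures carrier (−1,−1), centred. Now to the far side of the tab.

Call:
move_arm(dp=[[36.9, 11.4, 0], [36.9, 11.4, 0], [36.8, 11.4, 0], [0, 0, -35], [0, 0, -35], [0, 0, -25], [0, 0, 0], [0, 0, 0]], rotation=[[0, 0, 0], [0, 0, 0], [0, 0, 0], [0, 0, 0], [0, 0, 0], [0, 0, 0], [0, 0, 0], [0, 0, 0]], hand=[0, 0, 0, 0, 0, 0, 0, 0])

```text
clock: 13.6
eef_pos: [680.0, 257.9, 51.4]
eef_rot: [3.141, 0.005, 2.95]
wrist_force: [-1.0, -1.2, 0.2]
finger_gap: 0.3
finger_force: 0.0
```

```bash
python3 -c "
from h import *
print(toC(manip.read_state()['eef_pos']), manip.read_state()['finger_gap'])
s=snap('side','s9')
cv2.imwrite('pics/m9.png',cv2.resize(cv2.imread('pics/s9.png')[110:250,190:370],None,fx=3.5,fy=3.5,interpolation=2))"
```

```text
[-51.6 163.   51.4] 0.32671065319487813
```

View pics/m9.png

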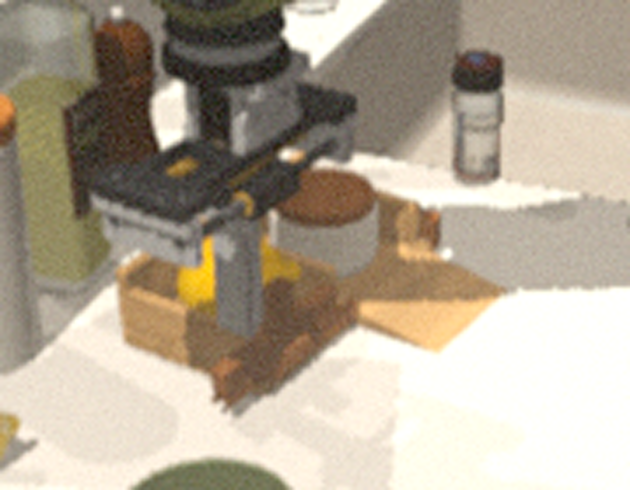

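The shut fingers are just beyond the tab's +y face, above the bar. Push along −y_c.

Call:
move_arm(dp=[[-4.9, -9.3, -3], [-1.9, -9.8, 0], [-1.9, -9.8, 0], [-1.9, -9.8, 0], [-1.9, -9.8, 0], [-1.9, -9.8, 0], [-1.9, -9.8, 0], [-1.9, -9.8, 0], [-1.9, -9.8, 0], [-1.9, -9.8, 0]], rotation=[[0, 0, 0], [0, 0, 0], [0, 0, 0], [0, 0, 0], [0, 0, 0], [0, 0, 0], [0, 0, 0], [0, 0, 0], [0, 0, 0], [0, 0, 0]], hand=[0, 0, 0, 0, 0, 0, 0, 0, 0, 0])

```text
clock: 14.9
eef_pos: [657.1, 161.1, 47.9]
eef_rot: [3.14, 0.004, 2.95]
wrist_force: [-0.3, 8.6, 2.2]
finger_gap: 0.6
finger_force: 4.7
```

Call:
move_arm(dp=[[-1.5, -7.8, 0], [-1.5, -7.8, 0], [-0.4, -2, 0], [0, 0, 0]], rotation=[[0, 0, 0], [0, 0, 0], [0, 0, 0], [0, 0, 0]], hand=[0, 0, 0, 0])

```text
clock: 15.4
eef_pos: [653.6, 143.3, 47.8]
eef_rot: [3.141, 0.003, 2.95]
wrist_force: [-1.6, 6.7, 2.6]
finger_gap: 0.3
finger_force: 2.8
```

```bash
python3 -c "
from h import *
st=manip.read_state();print(toC(st['eef_pos']), st['wrist_force'], st['wrist_force']@ey)"
```

```text
[-55.2  45.4  47.8] [-1.56050283  6.70853784  2.57484065] 6.279022188117363
```

Call:
move_arm(dp=[[-0.6, -2.9, 0], [-0.6, -2.9, 0], [0, 0, 0]], rotation=[[0, 0, 0], [0, 0, 0], [0, 0, 0]], hand=[0, 0, 0])

```text
clock: 15.78
eef_pos: [652.5, 137.7, 47.8]
eef_rot: [3.14, 0.004, 2.95]
wrist_force: [-0.6, 7.3, 3.2]
finger_gap: 0.2
finger_force: 3.4
```

Call:
move_arm(dp=[[-0.4, -2, 0], [0, 0, 0]], rotation=[[0, 0, 0], [0, 0, 0]], hand=[0, 0])

```text
clock: 16.02
eef_pos: [652.1, 135.8, 47.8]
eef_rot: [3.14, 0.004, 2.95]
wrist_force: [0.1, 7.9, 2.7]
finger_gap: 0.7
finger_force: 3.8
```

Call:
move_arm(dp=[[-0.4, -2, 0], [0, 0, 0]], rotation=[[0, 0, 0], [0, 0, 0]], hand=[0, 0])

```text
clock: 16.27
eef_pos: [652.0, 135.3, 47.9]
eef_rot: [3.138, 0.005, 2.951]
wrist_force: [1.6, 16.9, 0.2]
finger_gap: 0.7
finger_force: 8.7
```

Call:
move_arm(dp=[[-0.3, -1.5, 0], [0, 0, 0], [0, 0, 0]], rotation=[[0, 0, 0], [0, 0, 0], [0, 0, 0]], hand=[0, 0, 0])

```text
clock: 16.65
eef_pos: [652.0, 135.2, 48.0]
eef_rot: [3.136, 0.005, 2.951]
wrist_force: [5.6, 25.6, -1.5]
finger_gap: 0.4
finger_force: 13.1
```

The bar has stopped dead: 26 N with no motion, and TCP y_c ≈ 37.2, which matches 0.118. I'll back off, lift, and check.

Call:
move_arm(dp=[[1, 5, 0], [1.9, 9.8, 0], [0, 0, 40], [0, 0, 50], [-45, 30, 0], [-45, 30, 0], [-45, 30, 0], [0, 0, 0]], rotation=[[0, 0, 0], [0, 0, 0], [0, 0, 0], [0, 0, 0], [0, 0, 0], [0, 0, 0], [0, 0, 0], [0, 0, 0]], hand=[0, 0, 0, 0, 0, 0, 0, 0])

```text
clock: 17.65
eef_pos: [517.4, 238.0, 137.6]
eef_rot: [-3.141, 0.003, 2.953]
wrist_force: [0.2, 0.4, 0.2]
finger_gap: 0.3
finger_force: 0.0
```

```bash
python3 -c "
from h import *
c=snap('top','t10'); s=snap('side','s10')
n,cam,(u0,v0,u1,v1)='top',c,(350,126,396,172)
q=cv2.cvtColor(cv2.GaussianBlur(cam['image'][v0:v1,u0:u1,::-1].copy(),(5,5),0),cv2.COLOR_BGR2LAB).astype(int)
d=np.abs(q[...,1:]-np.array([139,147])).sum(2); m=cv2.morphologyEx((d<=5).astype('uint8'),cv2.MORPH_OPEN,np.ones((5,5),'uint8'))
k=max(cv2.findContours(m,0,2)[0],key=cv2.contourArea); u,v=(e:=cv2.fitEllipse(cv2.convexHull(k)))[0]; print(cv2.contourArea(k),toC(ray(cam,u+u0,v+v0,68)))
print('tab home px',proj(s,O-55*ex+12*ey+[0,0,73]))
cv2.imwrite('pics/m10.png',cv2.resize(np.hstack([cv2.imread('pics/t10.png')[100:220,275:425],cv2.imread('pics/s10.png')[120:240,220:370]]),None,fx=2.6,fy=2.6,interpolation=2))"
```

```text
847.0 [-0.4 -1.2 68. ]
tab home px (np.float64(296.7634043968325), np.float64(169.60810144458813))
```

View pics/m10.png

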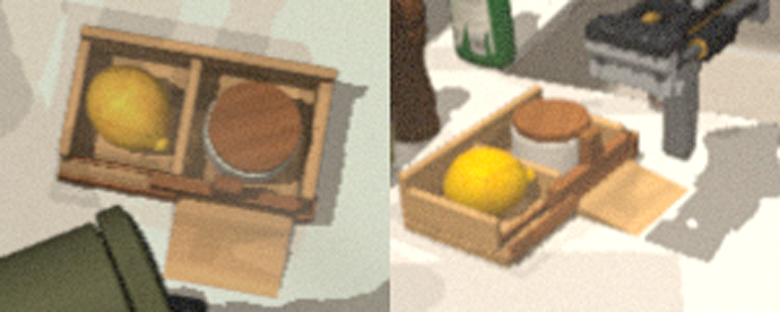

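The bar spans the mouth, with its tab at side-view pixel (297,170), as predicted for home. The crock is flat at carrier (0,−1), and the arm touches nothing.

```bash
python3 -c "
from cell import manip
print(manip.sign_off())"
```

```text
the job is handed in; nothing more can be done
None
```

The crock stands flat in the open bay, measured about 1 mm from its centre. The bar is home behind it: it stopped dead under a 26 N push. The job was handed in at about 18 s with the arm clear of everything; the sign-off gave no verdict.

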